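Start the clamp bolt in its nut boss

ROBOT

A 6-joint arm with a two-finger parallel gripper is mounted at the origin on a cart in front of the work surface, level with it; the furniture and walls round the work are solid. World frame = base frame: x ahead of the robot, y to its left, z up, the work surface at z = 0. Lengths are in m, angles in rad, forces in N, time in s.
With the tool pointing down it reaches from about 0.25 to 0.775 m from the base axis. Payload 8.9 kg.
Tool frame: the origin (TCP) lies between the finger pads; the fingertips stand 25 mm ahead of it and the grasp point (between the pads) lies 6 mm ahead of it (arm.finger_overhang is the z of the fingertips in the tool frame, in m); z points along the fingers, y is the line along which they close (so a half turn about z gives the same grasp; the last joint's range is limited). The gripper opens to 85 mm and grips with 20 to 120 N. Pads are 22 mm wide; open, the fingers measure 114 mm over their backs; the gripper's body (76 mm by 85 mm) begins 54 mm behind the grasp point. The pads swing forward as they close: fully open they stand 13 mm farther back than shut.
Start: joints at [-1.429, 0.291, -0.153, 1.127, 0, 1.431], TCP at [0.145, -0.504, 0.256] pointing down, gripper open.
Joint ranges: [-2.52, 2.52], [-0.91, 1.74], [-1.3, 1.37], [-1.96, 2.02], [-1.52, 1.47], [-3.14, 3.14]. Speed limits (rad/s): [2.22, 2.22, 2.79, 3.14, 3.14, 3.14].

INTERFACE

Orientations are given as a 3x3 rotation matrix whose columns are the frame's x, y, z axes.
In Python, from workcell import arm gives the robot as it stands. The module is installed in compiled form; this text tells all that it offers.
- The arm moves only by the shell command python3 -m crank 'ROWS'. ROWS is JSON, a list that holds one entry, the list of rows, each a list of 5 numbers: the finger opening in cm, from 0 to 8.54, then the shift along the tool's x, y, z in cm, then the turn about the tool's z in degrees. In form: [[[gripper, x, y, z, roll], ...]]. A call has 1 to 8 rows; each row shifts and turns the commanded pose from where the row before left it, along the tool's axes as they then stand; what a row does not reach is not made up. A row lasts 1/8 s, in which the tool goes at most 62.5 mm and 10.7 degrees, less where a joint would pass 70% of its speed; a pose out of reach is approached as far as the arm can. A call is refused whole if a number of a shift passes 6.25 or a number of a turn 10.7, either way. A call with a gripper value outside its range is refused whole. The fingers move at their own pace and stop on an object; the grip force is fixed at half the most. Time passes only in rows, so rows that do not move let the fingers close. It gives the time, the measured TCP pose, the force, the opening and the grip force at its end, in the units of the state.
- arm.get_obs(): the state, without advancing time (a new reading comes with each control period).
- arm.camera(name): name is "side" or "top"; returns (picture, depth): 400x640x3 uint8, red, green, blue; 400x640 float32, m along the optical axis (not along the pixel's ray), 0 where there is no reading.
- arm.camera_info(name): a dict with "camera_matrix" (3x3 intrinsics, pixels), "rvec" (rotation vector, rad) and "tvec" (3), from world to camera coordinates, as OpenCV has them. Camera axes: x right, y down, z forward; pixel columns grow to the right and rows downward; lengths in m; the calibration is good to about 2 mm. A picture is of the moment at which its call begins. camera_info takes no time and is no camera call.
- arm.finish_job(): hands the job in; it is judged then, once.
The state is a dict: "time": time; "qpos": joint angles; "qvel": joint speeds; "joint_efforts": joint torques, N m; "tcp_pos": TCP position; "tool_rot": TCP orientation; "force": force on the tool from outside, world axes, zero at the start; "wrist_torque": the same for the moment, N m; "grip_width": finger opening in m; "grasp_force": force on a finger pad.
Only numpy, scipy, OpenCV 4.12 (cv2) and the standard library are available. Lean on these libraries where they do the work, as an engineer would, in place of code of your own. Each camera call takes 0.05 s, during which the arm holds its last target. There are 200 camera calls.

TASK

Start the clamp bolt of the blue clamp fixture without crossing its thread: take the black knob, turn it backward (anticlockwise seen from above) until the sprung bolt drops off the thread's upper end, then turn it forward (clockwise) one full turn from there, regripping as needed, and no further. Finish with the fingers still gripping the knob, holding the bolt started, and leave the loose things on the bench undisturbed.

Things in the scene. Friction and masses are not known exactly. Their poses are not given: they have to be found in the camera images.
- fixture: Clamp fixture, fixed to the bench: dark steel base 120 x 104 x 12 mm, two blue cheeks and a blue back wall carrying a brass thread that is open to the front, and an aluminium bearing plate (66 x 72 mm, top at 84 mm) over them. Origin: centre of the underside; z up; its open front looks along -x. The knob's axis is the fixture's z axis.
- knob_mid (a point): Middle of the black, round, ribbed knob, on its vertical axis, 112 mm above the bench. Knob: 36 mm across, 26 mm high (99 to 125 mm above the bench), white mark on top, on an 18 mm neck 15 mm clear over the bearing plate. It turns endlessly without rising or falling, light friction (0.05 N m), and stays where left. Clockwise from above is forward. The frame turns with it.
- bolt (a joint): Bolt's way down, m. It turns with the knob, slides through it, a spring (6 N) presses it down onto the thread (pitch 10 mm). Starts at 0.0015 to 0.0045. Backward lifts it 10 mm a turn to 0 at the thread's upper end; past that it drops in 0.2 s to about 0.010, also while the knob is gripped. Forward from there takes it under the thread, 10 mm down a turn: 0.020 is one turn from the drop.
- bolt_top (a point): Top of the bolt's tail, on the knob's axis. The tail, 12 mm thick with a yellow, a red and a yellow band of 10 mm each, stands out of the knob's top (125 mm above the bench) by 30 mm less the bolt's way down: nearly three bands at the start, two after the drop, only the top yellow one a full turn on.
- coffee_mug: White mug with dots, loose, 93 mm high, 78 mm across; origin in the middle of its underside. Bystander.
- spray_cap: Blue round cap, loose, 50 mm across, 30 mm high; origin in the middle of its underside. Bystander.
- oil_bottle: Small amber oil bottle with black cap and red nozzle, loose, 36 mm across, 92 mm high; origin in the middle of its underside. Bystander.
- screwdriver: Small screwdriver with red handle, loose, 167 mm long, lying; origin in the middle of its underside. Bystander.

How it is judged:
By the outcome, as a careful person would: the job done as asked, in the order asked, and still so for the second after the job is handed in, while the arm keeps its last pose, push and grip.
It also fails if it takes over 70 s, if anything falls off the work surface, if the arm or the gripper's body presses on something with over 40 N, if the wrist force passes 120 N, or if a joint passes its speed limit or range.

## Working session

There is one attempt and no reset: what is moved stays moved. The work goes in short steps, Python scripts to look and compute and a shell command to move; the robot and the scene stay as the last step left them, time stands still between calls to the robot, and variables do not carry over. Pictures are saved under pics/ and viewed, at most 10 in all, crops included, and the job is handed in when it is done.

```bash
mkdir -p pics
cat > h.py <<'E'
import numpy as np,cv2
from workcell import arm
def snap(n,f,crop=None,s=1):
    p,d=arm.camera(n); np.save('pics/d_%s.npy'%n,d)
    q=p if crop is None else p[crop[1]:crop[3],crop[0]:crop[2]]
    cv2.imwrite('pics/'+f,cv2.resize(q[:,:,::-1],None,fx=s,fy=s,interpolation=cv2.INTER_CUBIC)); return p,d
def w(n,u,v,z=None,d=None):
    i=arm.camera_info(n);K=np.array(i['camera_matrix']);R=cv2.Rodrigues(np.array(i['rvec'],float))[0];t=np.array(i['tvec']).ravel()
    r=R.T@np.linalg.inv(K)@[u,v,1];c=-R.T@t
    return c+r*(d if d else (z-c[2])/r[2])
E
python3 - <<'E'
from h import *
np.set_printoptions(precision=4,suppress=True)
for n in('top','side'): snap(n,n+'0.png'); print(n,w(n,320,200,d=1e-6))
o=arm.get_obs();print(o['time'],o['tcp_pos'],o['tool_rot'],o['grip_width'])
E
```

```text
top [ 0.3493 -0.1337  1.0918]
side [0.9579 0.3991 0.6524]
0.1 [ 0.1454 -0.5041  0.2558] [[ 0.9608  0.2772 -0.0002]
 [ 0.2772 -0.9608  0.0011]
 [ 0.0002 -0.0011 -1.    ]] 0.08527129315607293
```

View pics/top0.png

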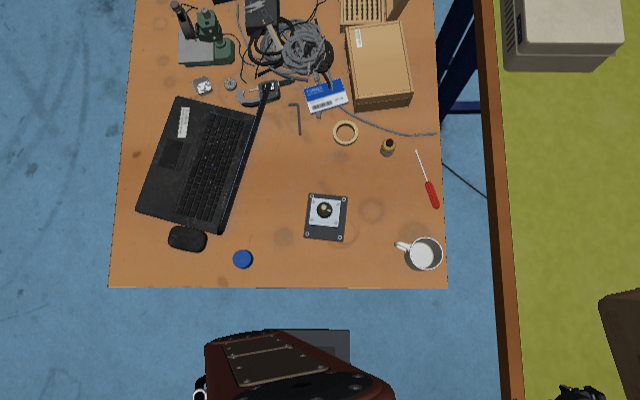

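View pics/side0.png

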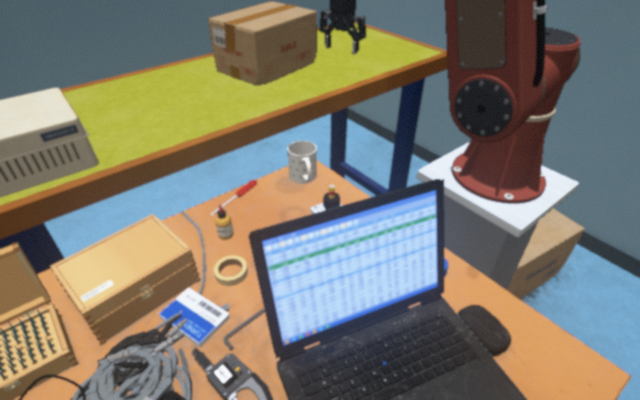

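The top view shows the knob near (325,210) and the mug at (424,254). The side view shows the knob and tail near (331,197), just above the laptop screen. I'll enlarge both.

Run:
```python
from h import *
np.set_printoptions(precision=4,suppress=True)
a,d=snap('top','a.png'); b,_=snap('side','b.png')
A=cv2.resize(a[180:250,290:360],None,fx=6,fy=6,interpolation=2);B=cv2.resize(b[170:230,300:352],None,fx=7,fy=7,interpolation=2)
B=B[:420];cv2.imwrite('pics/ab.png',np.hstack([A,B])[:,:,::-1])
print(d[200:220:2,315:337:2])
print(w('top',325,210,z=.125),w('side',331,203,z=.112))
for n,u,v,z in(('mug',424,254,.09),('cap',243,259,.03),('bottle',388,147,.09),('sd',428,180,.01)):print(n,w('top',u,v,z=z))
```

```text
[[1.0337 1.0301 1.0309 1.0286 1.0293 1.0284 1.0292 1.0311 1.0296 1.032
  1.1001]
 [1.03   1.0263 1.0282 1.0296 1.0317 0.9874 1.0296 1.0315 1.0292 1.0274
  1.0325]
 [1.027  1.0267 0.9868 0.9886 0.9868 0.9841 0.9844 0.9849 1.0276 1.0271
  1.0266]
 [1.0291 1.0302 0.985  0.9838 0.9596 0.9585 0.9842 0.9859 1.0255 1.0207
  1.0262]
 [1.0275 0.9851 0.985  0.9842 0.9568 0.9557 0.9875 0.9795 0.9838 1.025
  1.0248]
 [1.0221 0.9844 0.984  0.9848 0.9633 0.9677 0.9809 0.984  0.9808 1.0227
  1.0232]
 [1.0256 0.9829 0.9815 0.9822 0.9831 0.9822 0.9845 0.9815 0.9818 1.0238
  1.0215]
 [1.0267 1.0275 0.9843 0.9818 0.9812 0.981  0.9782 0.9827 1.0218 1.0201
  1.0209]
 [1.0246 1.0193 0.9982 0.9817 0.9789 0.9816 0.9788 0.99   1.0215 1.0218
  1.023 ]
 [1.0222 1.0217 1.0198 1.0213 1.0035 1.0001 1.0228 1.0195 1.0217 1.0157
  1.019 ]]
[ 0.5191 -0.1044  0.125 ] [ 0.5257 -0.0958  0.112 ]
mug [ 0.4195 -0.3362  0.09  ]
cap [0.4109 0.1053 0.03  ]
bottle [ 0.683 -0.259  0.09 ]
sd [ 0.6183 -0.371   0.01  ]
```

View pics/ab.png

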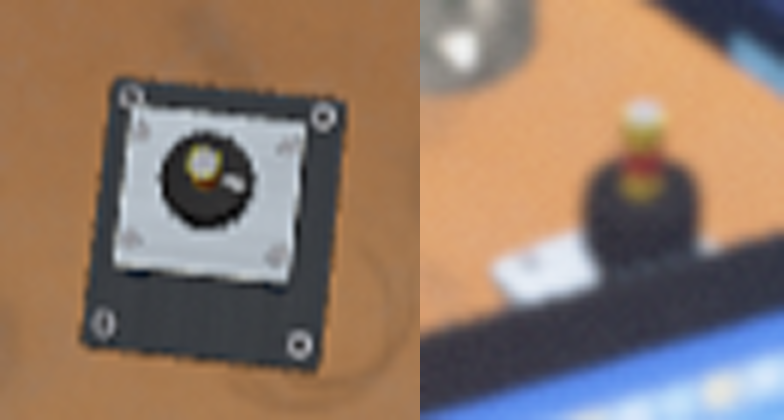

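Knob axis is at about (0.519, -0.104). The zoomed side view shows yellow/red/yellow on the tail, so nearly three bands are out. The white mark is to the right of the tail in the top view. I'm moving above it now.

```bash
python3 -m crank '[[[8.5,3.9,-2.35,-0.5,0],[8.5,3.9,-2.35,0,0],[8.5,3.9,-2.35,0,0],[8.5,3.9,-2.35,0,0],[8.5,3.9,-2.35,0,0],[8.5,3.9,-2.35,0,0],[8.5,3.9,-2.35,0,0],[8.5,3.9,-2.35,0,0]]]'
python3 -m crank '[[[8.5,3.9,-2.35,0,0],[8.5,3.9,-2.35,0,0],[8.5,3.9,-2.35,0,0],[8.5,3.9,-2.35,0,0],[8.5,0,0,0,0],[8.5,0,0,0,0]]]'
cat > st.py <<'E'
from h import *
np.set_printoptions(precision=4,suppress=True)
o=arm.get_obs();p=o['tcp_pos'];R=np.array(o['tool_rot'])
print('t',o['time'],'tcp',p,'q',np.degrees(o['qpos']),'F',o['force'],'T',o['wrist_torque'],'w',o['grip_width'],o['grasp_force'])
print('az',np.degrees(np.arctan2(R[1,0],R[0,0])),'tool cm to target',R.T@(np.array([.519,-.104,.120])-p)*100, R[:,2])
E
python3 st.py; python3 -c "
from h import *
i=arm.camera_info('side')
for z in(.125,.147,.15,.1525,.155):print(z,cv2.projectPoints(np.array([[.519,-.104,z]]),np.array(i['rvec'],float),np.array(i['tvec'],float),np.array(i['camera_matrix']),None)[0].ravel())"
```

```text
time: 1.2
tcp_pos: [0.394, -0.2361, 0.2613]
tool_rot: [[0.961, 0.277, 0.0], [0.277, -0.961, -0.0], [0.0, 0.0, -1.0]]
force: [-0.1, -0.7, 1.0]
grip_width: 0.0853
grasp_force: 0.0
time: 1.95
tcp_pos: [0.5166, -0.1038, 0.261]
tool_rot: [[0.961, 0.278, -0.001], [0.278, -0.961, -0.0], [-0.001, -0.0, -1.0]]
force: [0.1, -1.4, -1.8]
grip_width: 0.0852
grasp_force: 0.0
t 1.95 tcp [ 0.5166 -0.1038  0.261 ] q [-19.3071  16.7572  -7.927   65.3661  -0.0211 144.5734] F [ 0.0672 -1.42   -1.8182] T [ 0.0079  0.0572 -0.0175] w 0.08521328937046582 0.0
az 16.11951137090842 tool cm to target [ 0.2419  0.0851 14.1017] [-0.001  -0.0001 -1.    ]
0.125 [331.02627044 195.11371576]
0.147 [331.226457  186.8409938]
0.15 [331.2542703  185.69160769]
0.1525 [331.27754445 184.72980203]
0.155 [331.30090677 183.76435268]
```

```bash
python3 -m crank '[[[6,0.24,0.09,2,7.5],[6,0,0,2,7.5],[6,0,0,2,7.5],[6,0,0,2,7.5],[6,0,0,2,0],[6,0,0,1.5,0],[6,0,0,1.3,0],[6,0,0,1.3,0]]]'
python3 st.py; python3 -c "
from h import *
snap('side','s1.png',(270,140,390,230),5)"
```

```text
time: 2.95
tcp_pos: [0.5197, -0.1043, 0.1199]
tool_rot: [[0.971, -0.241, 0.001], [-0.241, -0.971, -0.0], [0.001, 0.0, -1.0]]
force: [-0.2, -0.5, 0.4]
grip_width: 0.0597
grasp_force: 0.0
t 2.95 tcp [ 0.5197 -0.1043  0.1199] q [-19.2562  23.8995 -20.2725  45.797   -0.0014 174.6739] F [-0.2111 -0.4834  0.4024] T [ 0.0152  0.0081 -0.0176] w 0.05966523770941152 0.0
az -13.930093668685807 tool cm to target [-0.0728 -0.0156 -0.0129] [ 0.0005 -0.0002 -1.    ]
```

View pics/s1.png

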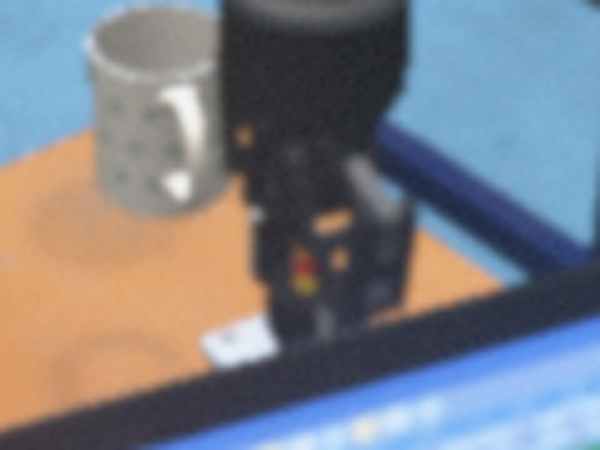

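The tail is visible between the fingers: red at crop (304,268), which is full-picture (331,193.6), and the lower yellow at (331,197). I'll close the fingers, then turn back in steps while tracking the red band's centroid in code.

```bash
cat > tr.py <<'E'
from h import *
np.set_printoptions(precision=2,suppress=True)
p,d=arm.camera('side');q=p[180:206,324:339].astype(int)
h=cv2.cvtColor(p[180:206,324:339],cv2.COLOR_RGB2HSV).astype(int)
s=(h[:,:,1]>110)&(h[:,:,2]>60)
def c(m):
    v,u=np.nonzero(m); return (m.sum(),v.mean()+180,u.mean()+324,v.min()+180,v.max()+180) if m.any() else 0
o=arm.get_obs()
print('red',c(s&((h[:,:,0]<9)|(h[:,:,0]>170))),'yel',c(s&(h[:,:,0]>18)&(h[:,:,0]<35)),'q6',np.degrees(o['qpos'][5]),'az',np.degrees(np.arctan2(o['tool_rot'][1][0],o['tool_rot'][0][0])),'w',o['grip_width'],o['grasp_force'],'F',o['force'],o['time'])
E
python3 tr.py
python3 -m crank '[[[3,0,0,0,0],[3,0,0,0,0],[3,0,0,0,0],[3,0,0,0,0],[3,0,0,0,0],[3,0,0,0,0]]]' >/dev/null; python3 tr.py
python3 -m crank '[[[3,0,0,0,-9],[3,0,0,0,-9],[3,0,0,0,-9],[3,0,0,0,0]]]' >/dev/null; python3 tr.py
```

```text
red (np.int64(14), np.float64(192.71428571428572), np.float64(330.35714285714283), np.int64(191), np.int64(194)) yel (np.int64(8), np.float64(196.5), np.float64(330.5), np.int64(196), np.int64(197)) q6 174.67896803401857 az -13.916321114422393 w 0.059964336944248166 0.0 F [-0.09 -0.02  0.  ] 3.05
red (np.int64(9), np.float64(192.66666666666666), np.float64(329.6666666666667), np.int64(191), np.int64(194)) yel (np.int64(3), np.float64(196.33333333333334), np.float64(329.6666666666667), np.int64(196), np.int64(197)) q6 174.6816566576772 az -13.770146312205565 w 0.03411691846512085 59.06347990036011 F [ 1.88 16.63  8.44] 3.85
red (np.int64(13), np.float64(192.69230769230768), np.float64(331.53846153846155), np.int64(192), np.int64(194)) yel (np.int64(22), np.float64(192.5), np.float64(331.27272727272725), np.int64(188), np.int64(197)) q6 147.65149306292793 az 13.231919646340767 w 0.03488079667809853 59.04776394367218 F [ 0.52 12.34  8.33] 4.4
```

```bash
python3 -m crank '[[[3,0,-0.1,-0.05,-9],[3,0,0,0,-9],[3,0,0,0,0]]]' >/dev/null; python3 tr.py
python3 -m crank '[[[3,0,0,0,-9],[3,0,0,0,0],[3,0,0,0,0]]]' >/dev/null; python3 tr.py
python3 -m crank '[[[3,0,0,0,-9],[3,0,0,0,0],[3,0,0,0,0]]]' >/dev/null; python3 tr.py
```

```text
red (np.int64(12), np.float64(192.41666666666666), np.float64(331.0), np.int64(192), np.int64(193)) yel (np.int64(21), np.float64(192.42857142857142), np.float64(331.04761904761904), np.int64(187), np.int64(197)) q6 129.7448198468757 az 31.183845578675598 w 0.034518912656966015 60.61170816421509 F [ 4.39  5.86 -0.2 ] 4.825
red (np.int64(13), np.float64(192.6153846153846), np.float64(331.6923076923077), np.int64(192), np.int64(194)) yel (np.int64(21), np.float64(191.95238095238096), np.float64(331.0), np.int64(187), np.int64(197)) q6 120.76777489273933 az 40.155910999379614 w 0.03431975888548176 60.56947946548462 F [ 5.27  4.83 -0.48] 5.25
red (np.int64(10), np.float64(192.4), np.float64(331.1), np.int64(192), np.int64(193)) yel (np.int64(21), np.float64(192.1904761904762), np.float64(331.23809523809524), np.int64(187), np.int64(197)) q6 111.77414491772258 az 49.143165250767844 w 0.03424111266051031 60.48257231712341 F [ 4.74  3.98 -1.8 ] 5.675
```

```bash
python3 -m crank '[[[3,0,0,0,-9],[3,0,0,0,0],[3,0,0,0,0]]]' >/dev/null; python3 tr.py
python3 -m crank '[[[3,0,0,0,-9],[3,0,0,0,0],[3,0,0,0,0]]]' >/dev/null; python3 tr.py
```

```text
red (np.int64(15), np.float64(192.2), np.float64(331.2), np.int64(191), np.int64(193)) yel (np.int64(24), np.float64(192.375), np.float64(331.2916666666667), np.int64(187), np.int64(197)) q6 102.7757422318032 az 58.135733318427334 w 0.03428865382507751 60.41976571083069 F [ 5.94  3.73 -2.22] 6.1
red (np.int64(13), np.float64(192.3846153846154), np.float64(331.38461538461536), np.int64(191), np.int64(193)) yel (np.int64(22), np.float64(192.36363636363637), np.float64(331.3636363636364), np.int64(187), np.int64(197)) q6 93.77431024955287 az 67.13648629958895 w 0.034287996973409875 60.38046598434448 F [ 6.63  2.76 -3.62] 6.525
```

```bash
python3 -m crank '[[[3,0,0,0,-9],[3,0,0,0,0],[3,0,0,0,0]]]' >/dev/null; python3 tr.py
```

```text
red (np.int64(16), np.float64(191.9375), np.float64(331.375), np.int64(191), np.int64(193)) yel (np.int64(22), np.float64(192.8181818181818), np.float64(331.09090909090907), np.int64(188), np.int64(197)) q6 84.77666917410471 az 76.1313822974973 w 0.03448944073529145 60.33593237400055 F [ 7.85  2.87 -3.87] 6.95
```

```bash
python3 -m crank '[[[3,0,0,0,-9],[3,0,0,0,0],[3,0,0,0,0]]]' >/dev/null; python3 tr.py
```

```text
red (np.int64(19), np.float64(191.78947368421052), np.float64(331.3157894736842), np.int64(190), np.int64(193)) yel (np.int64(21), np.float64(193.38095238095238), np.float64(331.3809523809524), np.int64(188), np.int64(197)) q6 75.77164302206975 az 85.13977858522647 w 0.03431511749906937 60.40452718734741 F [ 9.76  2.93 -5.82] 7.375
```

```bash
python3 -m crank '[[[3,0,0,0,-9],[3,0,0,0,0],[3,0,0,0,0]]]' >/dev/null; python3 tr.py
```

```text
red (np.int64(15), np.float64(195.8), np.float64(331.0), np.int64(194), np.int64(197)) yel (np.int64(10), np.float64(192.0), np.float64(331.3), np.int64(191), np.int64(193)) q6 66.77043822739316 az 94.14381790560482 w 0.03412695253484164 60.85476458072662 F [ 9.71  3.06 -6.48] 7.8
```

```bash
python3 -m crank '[[[3,0,0,0,-9],[3,0,0,0,0],[3,0,0,0,0]]]' >/dev/null; python3 tr.py
```

```text
red (np.int64(10), np.float64(195.5), np.float64(331.9), np.int64(194), np.int64(197)) yel (np.int64(10), np.float64(191.2), np.float64(332.5), np.int64(190), np.int64(192)) q6 57.76869012268239 az 103.14981093861165 w 0.034462655014953145 60.7703161239624 F [10.48  2.34 -7.17] 8.225
```

The drop came between tool azimuths 85.1° and 94.1°: red jumped from row 191.8 to 195.8. I take it at about 89.6°, and the knob is now at 103.1°. Forward turn needed is 373.5°: 117° now (joint 6 to 175°), then a regrip and 256.5°.

```bash
python3 -m crank '[[[3,0,0,0.03,9],[3,0,0,0,9],[3,0,0,0,9],[3,0,0,0,9],[3,0,0,0,9],[3,0,0,0,9],[3,0,0,0,0],[3,0,0,0,0]]]' >/dev/null; python3 tr.py
python3 -m crank '[[[3,0,0,0,9],[3,0,0,0,9],[3,0,0,0,9],[3,0,0,0,9],[3,0,0,0,9],[3,0,0,0,9],[3,0,0,0,9],[3,0,0,0,0]]]' >/dev/null; python3 tr.py
python3 -m crank '[[[3,0,0,0,0],[3,0,0,0,0]]]' >/dev/null; python3 tr.py
```

```text
red (np.int64(13), np.float64(195.84615384615384), np.float64(331.6923076923077), np.int64(194), np.int64(197)) yel (np.int64(10), np.float64(192.1), np.float64(331.1), np.int64(191), np.int64(193)) q6 111.78382549250168 az 49.13153191319748 w 0.034554304894311785 61.6615104675293 F [3.26 4.81 1.29] 9.275
red (np.int64(7), np.float64(196.0), np.float64(329.85714285714283), np.int64(195), np.int64(197)) yel (np.int64(5), np.float64(192.6), np.float64(329.8), np.int64(192), np.int64(193)) q6 174.81097981000892 az -13.839562181984983 w 0.034283082022495116 62.16413676738739 F [ 3.42 11.79  4.51] 10.325
red (np.int64(6), np.float64(195.83333333333334), np.float64(330.0), np.int64(195), np.int64(197)) yel (np.int64(5), np.float64(192.6), np.float64(329.8), np.int64(192), np.int64(193)) q6 174.78384821507694 az -13.813214151942553 w 0.034426780032844384 62.163766622543335 F [ 2.66 11.44  4.04] 10.625
```

```bash
python3 -m crank '[[[5.5,0,0,0,0],[5.5,0,0,0,0],[5.5,0,0,0,0],[5.5,0,0,0,0],[5.5,0,-0.05,0,0],[5.5,0,0,0,-10.7],[5.5,0,0,0,-10.7],[5.5,0,0,0,-10.7]]]' |grep wid
python3 -m crank '[[[5.5,0,0,0,-10.7],[5.5,0,0,0,-10.7],[5.5,0,0,0,-10.7],[5.5,0,0,0,-10.7],[5.5,0,0,0,-10.7],[5.5,0,0,0,-10.7],[5.5,0,0,0,-10.7],[5.5,0,0,0,-10.7]]]' >/dev/null
python3 -m crank '[[[5.5,0,0,0,-10.7],[5.5,0,0,0,-10.7],[5.5,0,0,0,-10.7],[5.5,0,0,0,-10.7],[5.5,0,0,0,-10.7],[5.5,0,0,0,-10.7],[5.5,0,0,0,-10.7],[5.5,0,0,0,-10.7]]]' >/dev/null
python3 -m crank '[[[5.5,0,0,0,-10.7],[5.5,0,0,0,-10.7],[5.5,0,0,0,-10.7],[5.5,0,0,0,-10.7],[5.5,0,0,0,-10.7],[5.5,0,0,0,0],[5.5,0,0,0,0],[5.5,0,0,0,0]]]' |grep pos
python3 tr.py
```

```text
grip_width: 0.0548
tcp_pos: [0.5195, -0.1025, 0.1205]
red (np.int64(11), np.float64(196.63636363636363), np.float64(331.0), np.int64(196), np.int64(198)) yel (np.int64(9), np.float64(193.22222222222223), np.float64(331.1111111111111), np.int64(192), np.int64(194)) q6 -81.86369532807949 az -117.21670726748798 w 0.05497870024067112 0.0 F [-0.61 -0.4  -0.26] 14.675
```

```bash
python3 -m crank '[[[3,0,0,0,0],[3,0,0,0,0],[3,0,0,0,0],[3,0,0,0,0],[3,0,0,0,0],[3,0,0,0,0]]]' >/dev/null; python3 tr.py
python3 -m crank '[[[3,0,0,0,9],[3,0,0,0,9],[3,0,0,0,9],[3,0,0,0,9],[3,0,0,0,9],[3,0,0,0,9],[3,0,0,0,9],[3,0,0,0,9]]]' >/dev/null; python3 tr.py
python3 -m crank '[[[3,0,0,0,9],[3,0,0,0,9],[3,0,0,0,9],[3,0,0,0,9],[3,0,0,0,9],[3,0,0,0,9],[3,0,0,0,9],[3,0,0,0,9]]]' >/dev/null; python3 tr.py
python3 -m crank '[[[3,0,0,0,9],[3,0,0,0,9],[3,0,0,0,9],[3,0,0,0,9],[3,0,0,0,9],[3,0,0,0,9],[3,0,0,0,9],[3,0,0,0,0]]]' >/dev/null; python3 tr.py
```

```text
red (np.int64(10), np.float64(196.3), np.float64(330.6), np.int64(195), np.int64(197)) yel (np.int64(11), np.float64(193.0909090909091), np.float64(331.6363636363636), np.int64(192), np.int64(194)) q6 -81.93830529293668 az -117.15319396142962 w 0.03444946343972248 59.54208791255951 F [ 4.35 -2.83  3.13] 15.475
red (np.int64(3), np.float64(196.66666666666666), np.float64(330.0), np.int64(196), np.int64(197)) yel (np.int64(7), np.float64(193.57142857142858), np.float64(330.2857142857143), np.int64(193), np.int64(194)) q6 -9.194753310468997 az 170.18462597534105 w 0.0345326202311493 60.45006036758423 F [-0.37  8.27  9.87] 16.525
red (np.int64(1), np.float64(197.0), np.float64(332.0), np.int64(197), np.int64(197)) yel (np.int64(5), np.float64(194.4), np.float64(332.8), np.int64(194), np.int64(195)) q6 62.80372806886893 az 98.28573621599108 w 0.03445153885821332 60.06189823150635 F [ 9.17 18.72  4.88] 17.575
red 0 yel (np.int64(10), np.float64(195.3), np.float64(331.0), np.int64(194), np.int64(196)) q6 125.09013783990137 az 35.98464875997997 w 0.03456358586161726 60.3278911113739 F [18.93 15.87 -4.72] 18.625
```

```bash
python3 -m crank '[[[3,0.05,0,0,9.9],[3,0,0,0,9.9],[3,0,0,0,9.9],[3,0,0,0,9.9],[3,0,0,0,9.9],[3,0,0,0,0],[3,0,0,0,0],[3,0,0,0,0]]]' >/dev/null; python3 tr.py; python3 st.py; python3 -c "
from h import *
snap('side','s2.png',(270,140,390,230),5)"
```

```text
red 0 yel 0 q6 174.60334905625953 az -13.570054223920089 w 0.03466335089335551 60.41655421257019 F [17.67  3.62 -8.19] 19.675
t 19.675 tcp [ 0.5244 -0.1018  0.1214] q [-18.9669  23.8842 -20.0236  45.6289   0.2389 174.6033] F [17.6719  3.6219 -8.1914] T [ 0.6927 -3.6245 -0.0174] w 0.03466335089335551 60.41655421257019
az -13.570054223920089 tool cm to target [-0.4798  0.3384  0.1361] [ 0.009   0.0013 -1.    ]
```

View pics/s2.png

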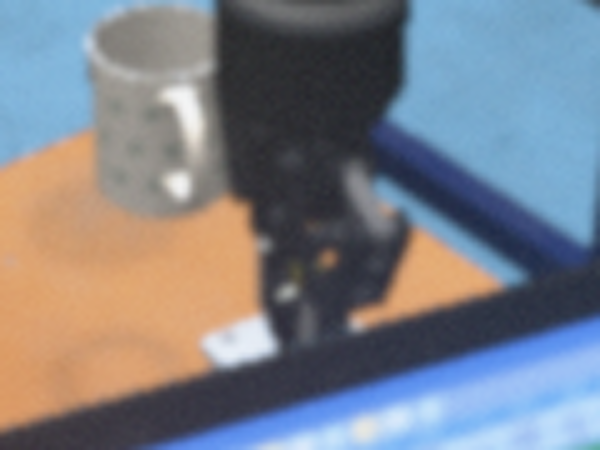

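The picture shows a yellow bit of tail at crop (294,270) and no red. The knob's white mark is at (287,292), which is full-picture (327.4,198.4). I'll check the net turn from the mark.

Run:
```python
from h import *
a=lambda p,c:np.degrees(np.arctan2(p[1]-c[1],p[0]-c[0]))
m0=w('top',329,210.3,z=.125);c0=w('top',324.5,210,z=.125)
c=np.array([.519,-.104,.125])
print('start',m0,c0,a(m0,c0))
for du in(0,.5,1):
  for p in((327.4,198.4),):
    m=w('side',p[0]-du,p[1],z=.125);print('end',du,m,a(m,c),np.hypot(*(m-c)[:2]))
print('expected end',a(m0,c0)-256.6+360)
```

```text
start [ 0.51836586 -0.11368554  0.125     ] [ 0.51911127 -0.10318583  0.125     ] -94.06080752571043
end 0 [ 0.53211389 -0.10028727  0.125     ] 15.80759402299374 0.01362932238678943
end 0.5 [ 0.53293082 -0.10094649  0.125     ] 12.363210937490154 0.014261550221080757
end 1 [ 0.53374776 -0.1016057   0.125     ] 9.221518688849605 0.01494084923964609
expected end 9.339192474289575
```

```bash
python3 -c "
from workcell import arm
print(arm.finish_job())"
```

```text
the job is handed in; nothing more can be done
None
```

I turned the bolt back until it dropped off the thread, then forward one full turn (within about 5°) with one regrip, and handed the job in at about 20 s with the fingers still gripping the knob; the loose things were not touched.

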